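Clamp the front of the blue culture transport case with its draw latch

ROBOT

A 6-joint arm with a two-finger parallel gripper is mounted at the origin on the work surface. World frame = base frame: x ahead of the robot, y to its left, z up, the work surface at z = 0. Lengths are in m, angles in degrees, forces in N, time in s.
With the tool pointing down it reaches from about 0.325 to 0.85 m from the base axis. Payload 4.4 kg.
Tool frame: the origin (TCP) lies midway between the tips of the shut fingers; the grasp point (between the pads) lies 19 mm behind it; x points along the fingers, z is the direction in which the jaws open and shut, and the axes are right-handed (so a half turn about x gives the same grasp; the last joint's range is limited). The gripper opens to 94 mm and grips with 3 to 60 N. Pads are 16 mm wide; open, the fingers measure 119 mm over their backs; the gripper's body (75 mm by 177 mm) begins 78 mm behind the grasp point.
Start: joints at [68.497, 11.837, 88.321, -0, 79.842, -8.623], TCP at [0.128, 0.561, 0.205] pointing down, gripper open.
Joint ranges: [-156.59, 156.59], [-49.26, 127.26], [12.9, 141.05], [-63.56, 243.56], [4.71, 150.69], [-161.64, 161.64]. Speed limits (degrees/s): [159.86, 159.86, 180, 180, 180, 180].

INTERFACE

Orientations are given as a 3x3 rotation matrix whose columns are the frame's x, y, z axes.
In Python, from plant import get_state, eyes, order gives the robot as it stands.
- The arm moves only by the tool servo_tool, never from a script. Its argument "steps" is a list of rows, each an object of numbers: "dx", "dy", "dz": the shift along the world's x, y, z in cm; "yaw": the turn about the world's z in rad; "gripper": the closure, from 0 (fully open) to 1 (shut). A call has 1 to 8 rows; each row shifts and turns the pose as measured when the row begins; what a row does not reach is not made up. A row lasts 1/10 s, in which the tool goes at most 50 mm and 8.59 degrees, less where a joint would pass 70% of its speed; a pose out of reach is approached as far as the arm can. A call with a gripper value outside its range is refused whole. The fingers move at their own pace and stop on an object; "grip_force" is the grip in N (left out, the last holds). Time passes only in rows, so rows that do not move let the fingers close. It gives the time, the measured TCP pose, the force and the opening at its end, in the units of the state.
- get_state(): the state, without advancing time (a new reading comes with each control period).
- eyes.capture(name): name is "scene" or "top" or "wrist"; returns a dict with "img" (420x560x3 uint8, blue, green, red), "camera_matrix" (3x3 intrinsics, pixels), "dist_coeffs" ([k1, k2, p1, p2, k3] as OpenCV has them; the pictures are not rectified), "world_from_camera" (4x4, takes a point from camera to world coordinates). Camera axes: x right, y up, looking along -z (the intrinsics and any distortion apply to the point x, -y, -z); pixel columns grow to the right and rows downward; lengths in m; the calibration is good to about 2 mm. A picture is of the moment at which its call begins. There is no depth.
- order.sign_off(): hands the job in, once; it reports no verdict.
The state is a dict: "t": time; "joint_pos": joint angles; "joint_velocities": joint speeds; "joint_efforts": joint torques, N m; "position": TCP position; "eef_rot": TCP orientation; "force": force on the tool from outside, world axes, zero at the start; "ft_torque": the same for the moment, N m; "opening": opening from 0.0 (shut) to 1.0 (fully open).
Only numpy, scipy, OpenCV 4.12 (cv2) and the standard library are available. Lean on these libraries where they do the work, as an engineer would, in place of code of your own. Each camera call takes 0.05 s, during which the arm holds its last target.

TASK

The blue-fronted transport case is packed: flip the wire loop of its draw latch forward so that it drops over the keeper on top of the blue front, then throw the black handle back over center until it lies flat, so that the front is clamped shut. Leave the yellow-fronted case's latch as it is, and do not disturb the glassware.

Things in the scene. Friction and masses are not known exactly. Their poses are not given: they have to be found in the camera images.
- blue_case: Fixed upright aluminium case with a BLUE front, 132 (x) x 180 (y) x 110 mm (z). Origin on the table under it, z up, x from body to front (away from the robot at yaw 0). Body x = -60 to 28 mm, front panel 30 to 72 mm. The draw latch stands on the flat top (z = 110 mm) in the middle (y = 0); nothing stands above it, and the highest part is the raised wire loop (z up to 225 mm).
- blue_pivot (a point): Pivot of the blue case's handle, axis along the case's y; fixed on the case at x = -5, y = 0, z = 128 mm. The handle is a black paddle 26 mm wide, 5 mm thick, ending 55 mm from the pivot. It starts standing, leaning about 20 degrees towards the front (case +x), and ends flat, pointing to case -x with its middle plane at z = 128 mm.
- blue_pin (a point): Pin on the blue case's handle that carries the bail: 22 mm from the pivot, 10 degrees further round towards case -x than the paddle. The bail is a loop of 5 mm steel wire: side wires at y = +/-21 mm (the paddle passes between them) and a cross bar 72 mm from the pin. It starts standing, tipped back 5 to 30 degrees past upright; pushed forward well past upright, it falls on by its weight.
- blue_bar (a point): Middle of the bail's cross bar of the blue case (centre line of the 5 mm wire, 42 mm long, along the case's y).
- blue_keeper (a point): Where the bar's middle must end: 4 mm over the front panel's top, on the outer (case +x) face of the keeper, a steel post 26 mm wide (y), 7 mm thick, 16 mm high with a 3.5 mm lip to +x at its top. With the handle up, the falling bar clears the lip and lies on the panel's top 6 to 8 mm beyond this point; throwing the handle draws it in under the lip.
- blue_tip (a point): Middle of the free end of the blue case's black handle paddle, 55 mm from its pivot.
- blue_handle (a joint): Handle angle of the blue case, rad: 0 = up (open stop), grows as it is thrown back, 1.92 = flat (closed stop). Moves with light friction (under 1 N at the tip) until the bail pulls; with the bail hooked it takes up to about 12 N, dead center is at about 1.5, past that it snaps to 1.92 by itself.
- blue_bail (a joint): Bail angle relative to the handle, rad: 0 = level towards the front when the handle is at 0, positive = raised, 1.57 = upright then, stop at 2.05; about -0.5 when the bar is down on the panel with the handle up; about -2.0 when latched.
- blue_door (a joint): Angle of the blue front panel about its bottom edge, rad: 0.05 = ajar on its springy gasket (6 mm gap at the top), near 0 = clamped shut.
- yellow_case: The same kind of case with a YELLOW front and an open latch of its own; not to be operated. Origin and axes as for the blue case.
- yellow_bar (a point): Middle of the cross bar of the yellow case's bail.
- dishes: Loose stack of two clear petri dishes, 92 mm across, 27 mm high, origin under its centre.
- jar: Loose culture jar, 76 mm across, 96 mm high, white lid, origin under its centre.
- bottle: Loose small glass bottle, 52 mm across, 110 mm high, white cap, origin under its centre.

How it is judged (in metres and radians):
At the end, for the whole second after the job is handed in: The blue case's handle lies flat (within 0.12 rad of its stop), its bar is hooked on the keeper (within 12 mm of the keeper point), its front is drawn shut (under 0.02 rad), and the yellow case's bar is within 30 mm of where it started (value of joint blue_handle above 1.8 rad and distance between blue_bar and blue_keeper below 0.012 m and value of joint blue_door below 0.02 rad and distance of yellow_bar from where it was at the start of the episode below 0.03 m); the robot touches nothing.
It fails at once if the yellow case's latch is operated (its bar moves 30 mm or more) (distance of yellow_bar from where it was at the start of the episode above 0.03 m).
It fails at once if glassware is disturbed (moved over 30 mm) (distance of any of dishes, jar, bottle from where it was at the start of the episode above 0.03 m).
It fails at once if glassware is tipped over 30 degrees (angle between any of jar, bottle's own z axis and vertical above 0.52 rad).
It also fails if it takes over 32 s, if anything falls off the work surface, if the arm or the gripper's body presses on something with over 40 N, if the wrist force passes 120 N, or if a joint passes its speed limit or range.

## Working session

There is one attempt and no reset: what is moved stays moved. The work goes in short steps, Python scripts to look and compute and a tool call to move; the robot and the scene stay as the last step left them, time stands still between calls to the robot, and variables do not carry over. Pictures are saved under pics/ and viewed, and the job is handed in when it is done.

Besides the shell and the picture viewer there is one more tool, called after "Call:" as a command line: name --argument value ..., lists and objects as JSON in quotes. servo_tool: Moves the arm, as the interface text tells. Its arguments: {"type":"object","properties":{"steps":{"type":"array","items":{"type":"object","properties":{"dx":{"type":"number"},"dy":{"type":"number"},"dz":{"type":"number"},"yaw":{"type":"number"},"gripper":{"type":"number"}}}},"grip_force":{"type":"number"}},"required":["steps"]}

```bash
mkdir -p pics; ls
cat > h.py <<'E'
import numpy as np, cv2
from plant import get_state, eyes, order
def cap(n,f):
    c=eyes.capture(n); cv2.imwrite(f'pics/{f}.png',c['img']); np.savez(f'pics/{f}.npz',**c); return c
def ld(f): return np.load(f'pics/{f}.npz')
def ray(c,uv):
    p=cv2.undistortPoints(np.array([[uv]],float),c['camera_matrix'],c['dist_coeffs'])[0,0]
    T=c['world_from_camera']; d=T[:3,:3]@np.array([p[0],-p[1],-1]); return T[:3,3],d/np.linalg.norm(d)
def plane(c,uv,z):
    o,d=ray(c,uv); return o+d*(z-o[2])/d[2]
def tri(c1,u1,c2,u2):
    o1,d1=ray(c1,u1);o2,d2=ray(c2,u2)
    A=np.stack([d1,-d2],1); s=np.linalg.lstsq(A,o2-o1,rcond=None)[0]
    a=o1+s[0]*d1;b=o2+s[1]*d2; return (a+b)/2,np.linalg.norm(a-b)
def proj(c,P):
    T=np.linalg.inv(c['world_from_camera']); q=T[:3,:3]@np.array(P,float)+T[:3,3]
    q=np.array([[[q[0],-q[1],-q[2]]]]); return cv2.projectPoints(q,np.zeros(3),np.zeros(3),c['camera_matrix'],c['dist_coeffs'])[0][0,0]
E
python3 - <<'E'
from h import *
np.set_printoptions(precision=4,suppress=True)
for n in ['scene','top','wrist']:
    c=cap(n,n+'0'); print(n,c['world_from_camera'][:3])
s=get_state(); print(s['t'],s['position'],s['eef_rot'],s['force'],s['opening'])
E
```

```text
pics
scene [[-0.449  -0.6503  0.6128  1.4438]
 [ 0.8934 -0.3412  0.2924  0.3978]
 [ 0.0189  0.6787  0.7342  1.0949]]
top [[ 0.097   0.9703 -0.2217  0.3638]
 [-0.9953  0.095  -0.0198 -0.0038]
 [ 0.0019  0.2225  0.9749  1.3143]]
wrist [[ 0.2227 -0.9457 -0.2369  0.0594]
 [ 0.9749  0.2155  0.0559  0.5764]
 [-0.0018 -0.2434  0.9699  0.3826]]
0.15 [0.128  0.5599 0.2046] [[-0.0006 -0.9748  0.2229]
 [-0.0016  0.2229  0.9748]
 [-1.      0.0002 -0.0017]] [-0.2192 -0.4913  0.2276] 0.996935260656331
```

View pics/scene0.png

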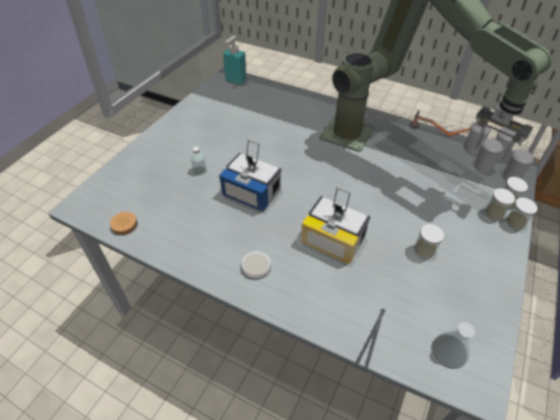

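View pics/top0.png

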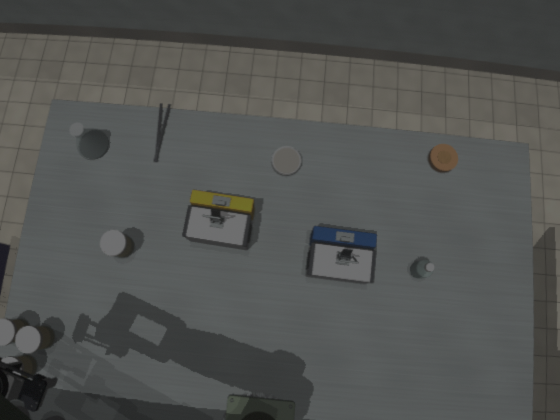

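View pics/wrist0.png

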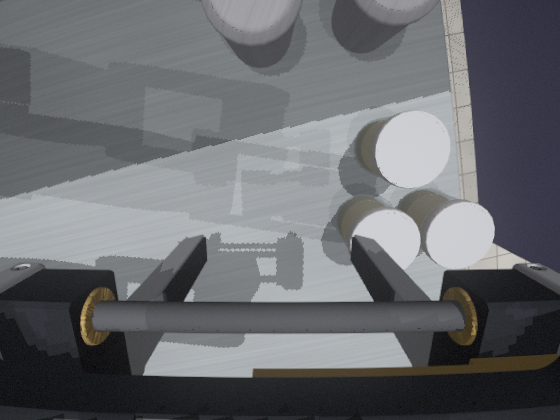

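Blue case sits at about (343,255) in the top view and (250,180) in the scene view, and yellow at (219,220) and (335,228). I'll enlarge both and measure the case tops.

Run:
```python
from h import *
np.set_printoptions(precision=4,suppress=True)
t=ld('top0'); s=ld('scene0')
a=cv2.resize(t['img'][215:295,295:395],None,fx=4,fy=4,interpolation=cv2.INTER_CUBIC)
a=np.clip(a*1.8,0,255).astype(np.uint8)
b=cv2.resize(s['img'][130:215,205:305],None,fx=4,fy=4,interpolation=cv2.INTER_CUBIC)
o=np.zeros((340,800,3),np.uint8); o[:320,:400]=a; o[:340,400:]=b
cv2.imwrite('pics/crop0.png',o)
hsv=cv2.cvtColor(t['img'],cv2.COLOR_BGR2HSV)
for nm,lo,hi in [('blue',(105,120,30),(130,255,255)),('yellow',(20,150,60),(35,255,255)),('white',(0,0,150),(180,60,255))]:
    m=cv2.inRange(hsv,lo,hi)
    n,l,st,ce=cv2.connectedComponentsWithStats(m)
    for i in range(1,n):
        if st[i,4]>80:
            cn=np.argwhere(l==i)[:,::-1].astype(np.float32); r=cv2.minAreaRect(cn); box=cv2.boxPoints(r)
            print(nm,st[i],ce[i],r); print(np.array([plane(t,u,.11)[:2] for u in box]))
```

```text
blue [313 227  63  20 596] [344.0889 236.1946] ((344.2231140136719, 236.21542358398438), (62.76157760620117, 13.02364730834961), 7.125016689300537)
[[ 0.5459 -0.0978]
 [ 0.5825 -0.0995]
 [ 0.5772 -0.2749]
 [ 0.5406 -0.2721]]
yellow [191 191  30  15 271] [201.9779 197.6347] ((205.0299835205078, 198.2899932861328), (28.42569351196289, 12.727922439575195), 8.13010311126709)
[[0.6149 0.2542]
 [0.6519 0.2542]
 [0.648  0.1727]
 [0.6112 0.1732]]
yellow [222 195  31  17 299] [240.3043 203.505 ] ((236.71998596191406, 202.95997619628906), (31.39554214477539, 12.727922439575195), 8.13010311126709)
[[0.6105 0.1672]
 [0.6473 0.1666]
 [0.643  0.0774]
 [0.6063 0.0786]]
```

View pics/crop0.png

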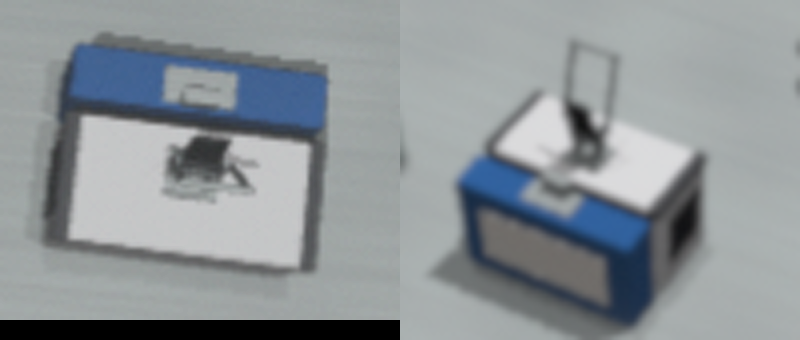

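Call:
servo_tool --steps '[{"dz": 4.5, "gripper": 1}, {"dz": 4.5, "gripper": 1}, {"dz": 3.5, "dx": 1, "dy": -2, "gripper": 1}, {"dx": 2.4, "dy": -4.1, "yaw": 0.05, "gripper": 1}, {"dx": 2.4, "dy": -4.1, "yaw": 0.05, "gripper": 1}, {"dx": 2.4, "dy": -4.1, "yaw": 0.05, "gripper": 1}, {"dx": 2.4, "dy": -4.1, "yaw": 0.05, "gripper": 1}, {"dx": 2.4, "dy": -4.1, "yaw": 0.05, "gripper": 1}]'

```text
validation failed for argument at $.st...
```

Call:
servo_tool --steps '[{"dx": 0.0, "dy": 0.0, "dz": 4.5, "yaw": 0.0, "gripper": 1.0}]'

```text
t: 0.25
position: [0.1261, 0.555, 0.242]
eef_rot: [[-0.007, -0.975, 0.223], [-0.017, 0.223, 0.975], [-1.0, 0.003, -0.018]]
force: [-0.1, -0.1, -0.3]
opening: 0.947
```

All five fields appear to be required.

Call:
servo_tool --steps '[{"dx": 0, "dy": 0, "dz": 4.5, "yaw": 0, "gripper": 1}, {"dx": 1, "dy": -2, "dz": 4, "yaw": 0.05, "gripper": 1}, {"dx": 2.4, "dy": -4.1, "dz": 1, "yaw": 0.05, "gripper": 1}, {"dx": 2.4, "dy": -4.1, "dz": 0, "yaw": 0.05, "gripper": 1}, {"dx": 2.4, "dy": -4.1, "dz": 0, "yaw": 0.05, "gripper": 1}, {"dx": 2.4, "dy": -4.1, "dz": 0, "yaw": 0.05, "gripper": 1}, {"dx": 2.4, "dy": -4.1, "dz": 0, "yaw": 0, "gripper": 1}, {"dx": 2.4, "dy": -4.1, "dz": 0, "yaw": 0, "gripper": 1}]'

```text
t: 1.05
position: [0.2814, 0.2847, 0.3445]
eef_rot: [[0.004, -0.999, -0.048], [-0.01, -0.048, 0.999], [-1.0, -0.003, -0.01]]
force: [0.7, -0.2, 0.1]
opening: 0.269
```

Call:
servo_tool --steps '[{"dx": 2.5, "dy": -4.2, "dz": 0, "yaw": -0.02, "gripper": 1}, {"dx": 2.5, "dy": -4.2, "dz": 0, "yaw": -0.02, "gripper": 1}, {"dx": 2.5, "dy": -4.2, "dz": 0, "yaw": -0.02, "gripper": 1}, {"dx": 2.5, "dy": -4.2, "dz": 0, "yaw": 0, "gripper": 1}, {"dx": 2.5, "dy": -4.2, "dz": 0, "yaw": 0, "gripper": 1}, {"dx": 2.5, "dy": -4.2, "dz": 0, "yaw": 0, "gripper": 1}, {"dx": 2.5, "dy": -4.2, "dz": 0, "yaw": 0, "gripper": 1}, {"dx": 2.5, "dy": -4.2, "dz": 0, "yaw": 0, "gripper": 1}]'

```text
t: 1.85
position: [0.4816, -0.062, 0.3438]
eef_rot: [[0.007, -1.0, 0.015], [-0.008, 0.015, 1.0], [-1.0, -0.007, -0.008]]
force: [0.3, 1.1, 0.8]
opening: 0.004
```

Call:
servo_tool --steps '[{"dx": 2.5, "dy": -4.2, "dz": 0, "yaw": 0, "gripper": 1}, {"dx": 2.5, "dy": -4.2, "dz": 0, "yaw": 0, "gripper": 1}, {"dx": 2.5, "dy": -4.2, "dz": 0, "yaw": 0, "gripper": 1}, {"dx": 0, "dy": 0, "dz": 0, "yaw": 0, "gripper": 1}]'

```text
t: 2.25
position: [0.5578, -0.1966, 0.3393]
eef_rot: [[0.002, -1.0, 0.022], [-0.007, 0.022, 1.0], [-1.0, -0.002, -0.006]]
force: [-0.8, -0.1, -0.5]
opening: 0.007
```

Run:
```python
from h import *
np.set_printoptions(precision=4,suppress=True)
c=cap('wrist','wrist1'); print(c['world_from_camera'][:3]); s=get_state(); print(s['t'],s['position'],s['eef_rot'][:,2],s['joint_pos'])
```

```text
[[ 0.0214 -0.9691 -0.2459  0.4869]
 [ 0.9998  0.0192  0.0114 -0.1934]
 [-0.0063 -0.2461  0.9692  0.5173]]
2.3 [ 0.5569 -0.1943  0.3399] [ 0.0202  0.9998 -0.0051] [ -27.5168    9.6473   75.2809   -0.2073   94.8339 -116.3795]
```

View pics/wrist1.png

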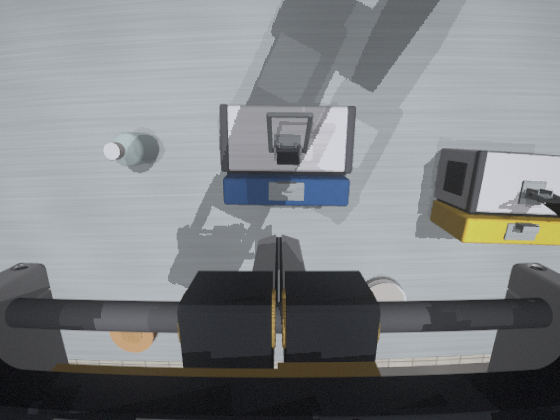

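The wrist picture shows the blue case: white top spans about (225–350, 105–172), blue front (224–349, 175–205), bar near (290,115) and paddle near (288,150). I'll measure these precisely.

Run:
```python
from h import *
np.set_printoptions(precision=4,suppress=True)
c=ld('wrist1'); img=c['img']
cv2.imwrite('pics/w1c.png',cv2.resize(img[95:215,210:365],None,fx=5,fy=5,interpolation=cv2.INTER_CUBIC))
hsv=cv2.cvtColor(img,cv2.COLOR_BGR2HSV)
m=cv2.inRange(hsv,(105,120,30),(130,255,255))
n,l,st,ce=cv2.connectedComponentsWithStats(m); i=1+st[1:,4].argmax()
r=cv2.minAreaRect(np.argwhere(l==i)[:,::-1].astype(np.float32)); print(st[i],r)
print(np.array([plane(c,u,.11) for u in cv2.boxPoints(r)]))
# edges: col-wise first/last blue
for u in (232,250,330,342):
    v=np.where(l[:,u]==i)[0]; print(u,v.min(),v.max(),plane(c,(u,v.min()-.5),.11)[:2],plane(c,(u,v.max()+.5),.11)[:2])
g=cv2.cvtColor(img,cv2.COLOR_BGR2GRAY)
m=(g>150).astype(np.uint8); m[:95]=0;m[215:]=0;m[:,:215]=0;m[:,365:]=0
m=cv2.morphologyEx(m,cv2.MORPH_CLOSE,np.ones((3,3)))
n,l,st,ce=cv2.connectedComponentsWithStats(m); i=1+st[1:,4].argmax(); print(st[i])
r=cv2.minAreaRect(np.argwhere(l==i)[:,::-1].astype(np.float32)); print(r); print(np.array([plane(c,u,.11) for u in cv2.boxPoints(r)]))
```

```text
[ 223  177  126   28 2431] ((285.5, 190.5), (27.0, 125.0), 90.0)
[[ 0.541  -0.2742  0.11  ]
 [ 0.5445 -0.1005  0.11  ]
 [ 0.5831 -0.0992  0.11  ]
 [ 0.5795 -0.2768  0.11  ]]
232 179 203 [ 0.5434 -0.2618] [ 0.5791 -0.2639]
250 179 203 [ 0.5439 -0.2367] [ 0.5796 -0.2382]
330 179 204 [ 0.5462 -0.1255] [ 0.5833 -0.1248]
342 179 204 [ 0.5465 -0.1088] [ 0.5836 -0.1077]
[ 215   95  150  120 8206]
((289.5, 154.5), (119.0, 149.0), 90.0)
[[ 0.4327 -0.278   0.11  ]
 [ 0.4367 -0.0827  0.11  ]
 [ 0.5982 -0.0756  0.11  ]
 [ 0.594  -0.2893  0.11  ]]
```

View pics/w1c.png

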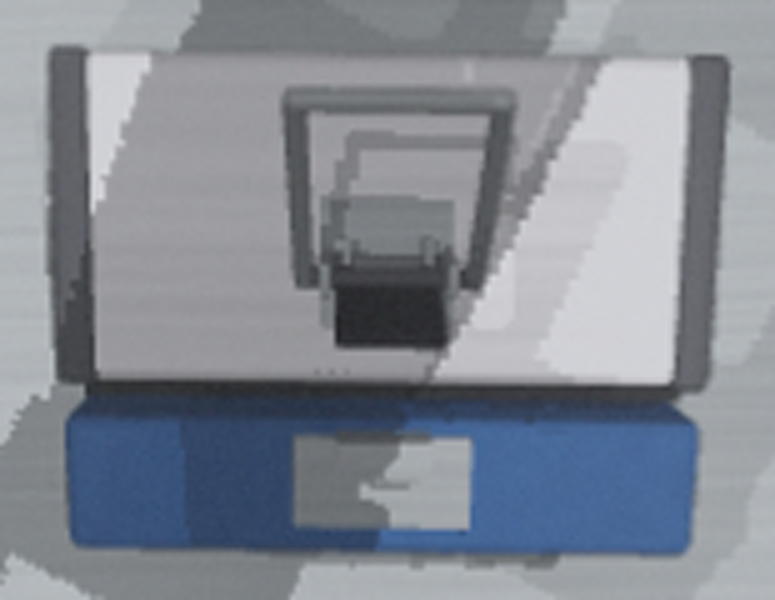

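```bash
cat >> h.py <<'E'
def cp(u,s=5,ox=210,oy=95): return ((u[0]+.5)/s+ox-.5,(u[1]+.5)/s+oy-.5)
E
python3 - <<'E'
from h import *
np.set_printoptions(precision=4,suppress=True)
c=ld('wrist1')
for nm,u in dict(bl=(50,47),br=(730,57),fl=(58,382),fr=(708,388),pbl=(70,400),pbr=(697,405),pfl=(72,547),pfr=(690,553)).items(): print(nm,plane(c,cp(u),.11))
print('tip',[plane(c,cp(u),.18) for u in [(334,347),(448,347)]])
y=np.array([0.025,1]);
for a in range(5,31,5):
    z=.1497+.072*np.cos(np.radians(a)); print(a,-1.2-72*np.sin(np.radians(a)),z,plane(c,cp((400,100)),z),np.linalg.norm(plane(c,cp((283,98)),z)-plane(c,cp((517,103)),z)))
E
```

```text
bl [ 0.4442 -0.2726  0.11  ]
br [ 0.4504 -0.0933  0.11  ]
fl [ 0.5326 -0.2762  0.11  ]
fr [ 0.5379 -0.0963  0.11  ]
pbl [ 0.5377 -0.2731  0.11  ]
pbr [ 0.5426 -0.0992  0.11  ]
pfl [ 0.5795 -0.2753  0.11  ]
pfr [ 0.5848 -0.0997  0.11  ]
tip [array([ 0.5182, -0.1985,  0.18  ]), array([ 0.5187, -0.1726,  0.18  ])]
5 -7.475213477831388 0.22142601826260566 [ 0.4673 -0.1841  0.2214] 0.04503758772958226
10 -13.702668792018983 0.22060615821687896 [ 0.4673 -0.184   0.2206] 0.04516240343469832
15 -19.834971247381493 0.2192466594928129 [ 0.4672 -0.184   0.2192] 0.04536937387158341
20 -25.825450319448148 0.2173578686965854 [ 0.467  -0.1839  0.2174] 0.04565692387024065
25 -31.628514845330358 0.2149541606666388 [ 0.4669 -0.1839  0.215 ] 0.04602286500155287
30 -37.199999999999996 0.21205382907247958 [ 0.4667 -0.1838  0.2121] 0.04646441223254948
```

Case origin comes out at (0.507, -0.185), yaw ≈ -2°. The measured body is 88 × 180 mm, which matches the given size. The bar is at about (0.467, -0.184, 0.212), tipped back about 30°, and the tip at x 0.519 fits. Next I go behind the bar.

Call:
servo_tool --steps '[{"dx": -4.5, "dy": 0.5, "dz": 0, "yaw": 0, "gripper": 1}, {"dx": -4.5, "dy": 0.5, "dz": 0, "yaw": 0, "gripper": 1}, {"dx": -4, "dy": 0, "dz": 0, "yaw": 0, "gripper": 1}, {"dx": 0, "dy": 0, "dz": -3, "yaw": 0, "gripper": 1}, {"dx": 0, "dy": 0, "dz": 0, "yaw": 0, "gripper": 1}]'

```text
t: 2.8
position: [0.4208, -0.1787, 0.3056]
eef_rot: [[-0.003, -1.0, 0.016], [-0.001, 0.016, 1.0], [-1.0, 0.003, -0.001]]
force: [-0.3, 0.9, -0.4]
opening: 0.007
```

Call:
servo_tool --steps '[{"dx": 0, "dy": -0.4, "dz": -4.5, "yaw": 0, "gripper": 1}, {"dx": 0.5, "dy": 0, "dz": -4.5, "yaw": 0, "gripper": 1}, {"dx": 0.5, "dy": 0, "dz": -2, "yaw": 0, "gripper": 1}, {"dx": 0, "dy": 0, "dz": 0, "yaw": 0, "gripper": 1}]'

```text
t: 3.2
position: [0.4335, -0.1806, 0.1996]
eef_rot: [[0.008, -1.0, 0.011], [-0.006, 0.011, 1.0], [-1.0, -0.008, -0.006]]
force: [-1.0, 0.7, 0.4]
opening: 0.007
```

Call:
servo_tool --steps '[{"dx": 1.5, "dy": -0.2, "dz": -0.4, "yaw": 0, "gripper": 1}, {"dx": 1.5, "dy": 0, "dz": 0, "yaw": 0, "gripper": 1}, {"dx": 1.5, "dy": 0, "dz": 0, "yaw": 0, "gripper": 1}, {"dx": 1.5, "dy": 0, "dz": 0, "yaw": 0, "gripper": 1}]'

```text
t: 3.6
position: [0.4976, -0.1817, 0.2035]
eef_rot: [[0.013, -1.0, 0.008], [-0.01, 0.008, 1.0], [-1.0, -0.013, -0.01]]
force: [-0.9, 0.6, -0.1]
opening: 0.003
```

Call:
servo_tool --steps '[{"dx": 2, "dy": 0, "dz": 0, "yaw": 0, "gripper": 1}, {"dx": 2, "dy": 0, "dz": 0, "yaw": 0, "gripper": 1}, {"dx": 2, "dy": -0.2, "dz": 0, "yaw": 0, "gripper": 1}, {"dx": 2, "dy": -0.2, "dz": 0, "yaw": 0, "gripper": 1}]'

```text
t: 4.0
position: [0.5853, -0.185, 0.215]
eef_rot: [[0.024, -1.0, 0.004], [-0.015, 0.003, 1.0], [-1.0, -0.024, -0.015]]
force: [0.2, -0.4, -0.2]
opening: 0.004
```

Run:
```python
from h import *
np.set_printoptions(precision=4,suppress=True)
c=cap('wrist','wrist2');s=get_state(); print(s['t'],s['position'],s['force'])
d=cap('scene','scene2')['img']
cv2.imwrite('pics/s2c.png',cv2.resize(d[120:215,195:315],None,fx=5,fy=5,interpolation=cv2.INTER_CUBIC))
```

```text
4.05 [ 0.5885 -0.1854  0.2157] [ 1.407  -0.1323  1.3996]
```

View pics/wrist2.png

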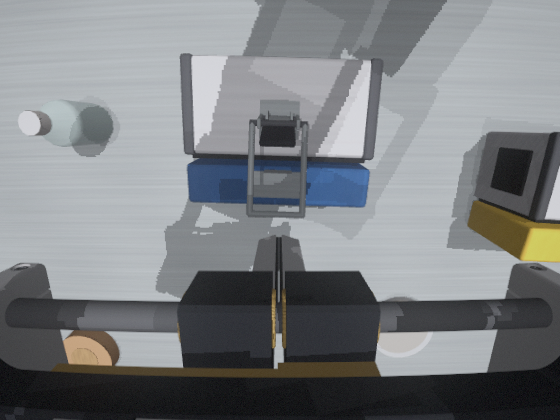

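View pics/s2c.png

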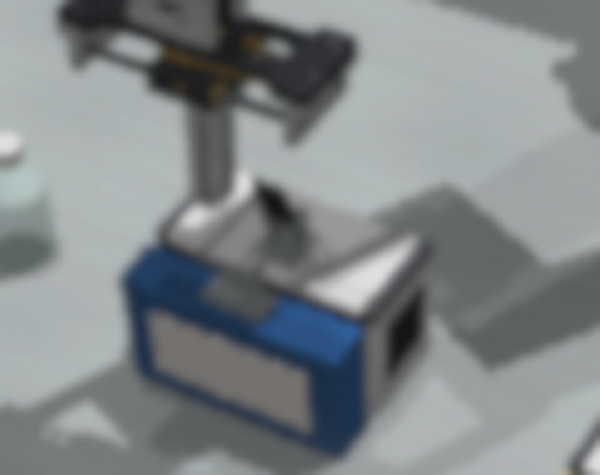

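The bail is forward, with its bar at about (276,213) in the wrist view, possibly still falling. I'll hold a moment and look again.

Call:
servo_tool --steps '[{"dx": -1, "dy": 0, "dz": 1, "yaw": 0.03, "gripper": 1}, {"dx": 0, "dy": 0, "dz": 0, "yaw": 0, "gripper": 1}, {"dx": 0, "dy": 0, "dz": 0, "yaw": 0, "gripper": 1}]'

```text
t: 4.4
position: [0.5766, -0.1844, 0.2287]
eef_rot: [[0.028, -0.999, -0.029], [-0.016, -0.03, 0.999], [-0.999, -0.027, -0.017]]
force: [-0.6, -1.2, 0.6]
opening: 0.012
```

Run:
```python
from h import *
np.set_printoptions(precision=4,suppress=True)
c=cap('wrist','wrist3');s=get_state(); print(s['t'],s['position'],s['force'])
cv2.imwrite('pics/w3c.png',cv2.resize(c['img'][45:235,170:390],None,fx=3.5,fy=3.5,interpolation=cv2.INTER_CUBIC)[:600])
```

```text
4.45 [ 0.5768 -0.1845  0.2291] [-0.0248  0.2722 -0.0268]
```

View pics/w3c.png

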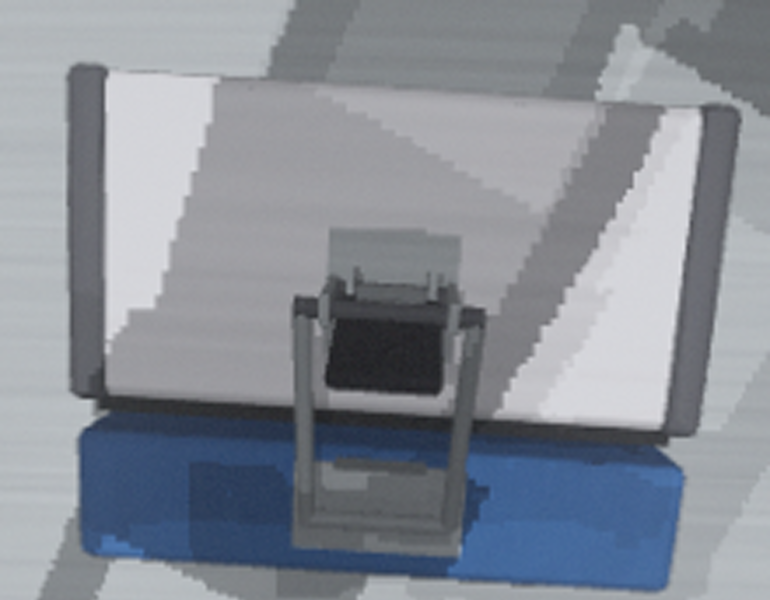

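The bail is down on the panel and the bar (crop y≈520) lies beyond the keeper (y≈465), with the handle between the side wires. Now I lower the closed fingers in front of the paddle.

Call:
servo_tool --steps '[{"dx": -1.5, "dy": -0.1, "dz": -2, "yaw": -0.03, "gripper": 1}, {"dx": -1, "dy": -0.1, "dz": -2.2, "yaw": -0.02, "gripper": 1}, {"dx": 0, "dy": 0, "dz": -1, "yaw": 0, "gripper": 1}, {"dx": 0, "dy": 0, "dz": 0, "yaw": 0, "gripper": 1}]'

```text
t: 4.85
position: [0.5515, -0.1865, 0.1773]
eef_rot: [[0.03, -0.999, 0.023], [-0.019, 0.023, 1.0], [-0.999, -0.031, -0.019]]
force: [0.5, 0.4, 0.9]
opening: 0.006
```

Call:
servo_tool --steps '[{"dx": -0.5, "dy": 0, "dz": -1, "yaw": 0, "gripper": 1}, {"dx": -1, "dy": 0, "dz": 0, "yaw": 0, "gripper": 1}, {"dx": -1, "dy": 0, "dz": 0.1, "yaw": 0, "gripper": 1}, {"dx": -1, "dy": 0, "dz": 0.1, "yaw": 0, "gripper": 1}]'

```text
t: 5.25
position: [0.5175, -0.1869, 0.1707]
eef_rot: [[0.035, -0.999, 0.022], [-0.021, 0.021, 1.0], [-0.999, -0.036, -0.02]]
force: [1.7, -0.0, 0.4]
opening: 0.009
```

Call:
servo_tool --steps '[{"dx": -1, "dy": 0, "dz": 0, "yaw": 0, "gripper": 1}, {"dx": -1, "dy": 0, "dz": 0, "yaw": 0, "gripper": 1}, {"dx": -0.8, "dy": 0, "dz": -0.4, "yaw": 0, "gripper": 1}]'

```text
t: 5.55
position: [0.4901, -0.1874, 0.1698]
eef_rot: [[0.044, -0.999, 0.023], [-0.023, 0.022, 1.0], [-0.999, -0.045, -0.022]]
force: [3.3, 1.8, 2.2]
opening: 0.003
```

Call:
servo_tool --steps '[{"dx": -0.8, "dy": 0, "dz": -0.5, "yaw": 0, "gripper": 1}, {"dx": -0.7, "dy": 0.1, "dz": -0.7, "yaw": 0, "gripper": 1}, {"dx": -0.4, "dy": 0.1, "dz": -0.7, "yaw": 0, "gripper": 1}]'

```text
t: 5.85
position: [0.4699, -0.1864, 0.1514]
eef_rot: [[0.048, -0.999, 0.023], [-0.026, 0.022, 0.999], [-0.999, -0.048, -0.025]]
force: [0.4, -0.5, 1.1]
opening: 0.005
```

Run:
```python
from h import *
c=cap('wrist','wrist4');s=get_state(); print(s['t'],s['position'],s['force'])
```

```text
5.9 [ 0.4682488  -0.18532909  0.1495962 ] [-0.90874753  0.36374199 -0.26730757]
```

View pics/wrist4.png

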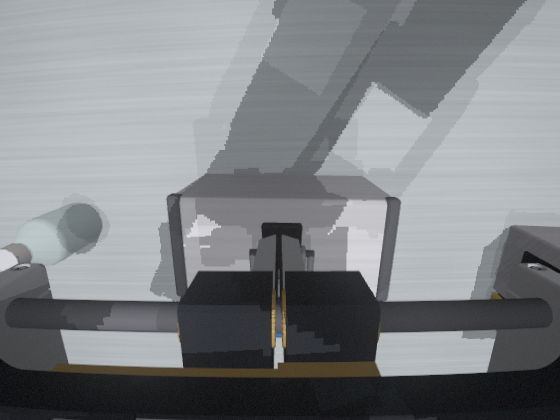

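The paddle's black end shows at (282,230), thrown back ahead of the fingers. I'll press down gently, then lift and look.

Call:
servo_tool --steps '[{"dx": -0.1, "dy": 0, "dz": -0.7, "yaw": 0, "gripper": 1}, {"dx": 0, "dy": 0, "dz": -0.5, "yaw": 0, "gripper": 1}]'

```text
t: 6.1
position: [0.465, -0.1848, 0.1352]
eef_rot: [[0.039, -0.999, 0.023], [-0.022, 0.022, 1.0], [-0.999, -0.04, -0.021]]
force: [-0.0, -0.2, -0.6]
opening: 0.004
```

Call:
servo_tool --steps '[{"dx": 0, "dy": 0, "dz": 4, "yaw": 0, "gripper": 1}, {"dx": 1, "dy": 0, "dz": 4, "yaw": 0, "gripper": 1}, {"dx": 4, "dy": 0, "dz": 4, "yaw": 0, "gripper": 1}, {"dx": 4, "dy": 0, "dz": 4, "yaw": 0, "gripper": 1}, {"dx": 2, "dy": 0, "dz": 0, "yaw": 0, "gripper": 1}, {"dx": 0, "dy": 0, "dz": 0, "yaw": 0, "gripper": 1}]'

```text
t: 6.7
position: [0.5654, -0.1814, 0.2853]
eef_rot: [[0.02, -1.0, 0.024], [-0.013, 0.024, 1.0], [-1.0, -0.02, -0.012]]
force: [-0.2, -0.8, -0.9]
opening: 0.002
```

Run:
```python
from h import *
np.set_printoptions(precision=4,suppress=True)
c=cap('wrist','wrist5');s=get_state(); print(s['t'],s['position'],s['force'])
cv2.imwrite('pics/w5c.png',cv2.resize(c['img'][80:240,190:370],None,fx=4,fy=4,interpolation=cv2.INTER_CUBIC)[:600])
```

```text
6.75 [ 0.5647 -0.1815  0.2858] [-0.2133  0.5416  0.6246]
```

View pics/w5c.png

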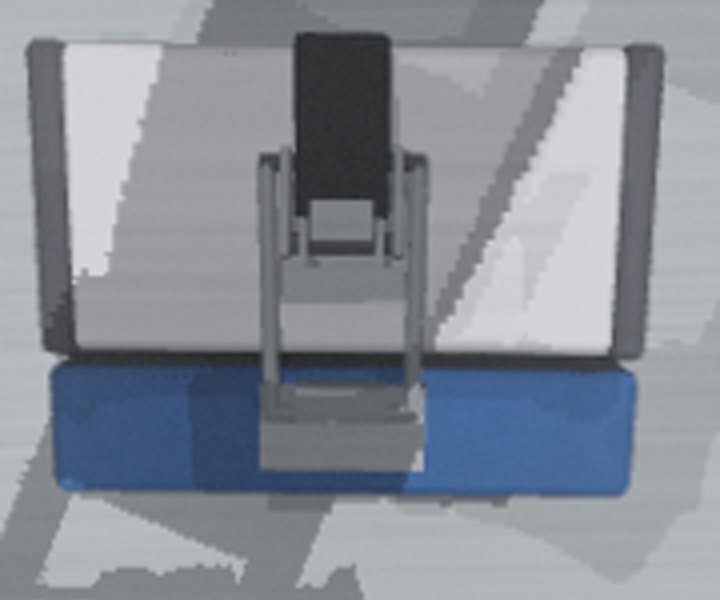

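The paddle lies back along -x, and the bar (crop y≈412) sits on the outer side of the keeper (y≈392). I'll check the numbers.

Run:
```python
from h import *
np.set_printoptions(precision=4,suppress=True)
c=ld('wrist5'); q=lambda u:cp(u,4,190,80)
O=np.array([.5071,-.185]); ex=np.array([np.cos(-.034),np.sin(-.034)])
def show(n,u,z): p=plane(c,q(u),z); d=p[:2]-O; print(n,p,'case x %.1f y %.1f'%(1e3*d@ex,1e3*(d@[-ex[1],ex[0]])))
show('tip edge',(343,34),.1305); show('tip low',(343,34),.12)
show('bar',(342,415),.114); show('keeper',(342,394),.126)
show('body back',(345,45),.11)
show('body front',(345,352),.11); show('panel back',(345,364),.11); show('panel front',(345,494),.11)
show('panel front L',(90,490),.11)
# expected pixels
for n,x,z in [('tip',-60,128),('bar56',56,114)]:
    u=proj(c,[*(O+ex*x/1e3),z/1e3]); print(n,(u-[190,80]+.5)*4-.5)
t=cap('top','top5'); s=cap('scene','scene5')
o=np.hstack([np.clip(cv2.resize(t['img'][215:295,295:395],None,fx=4,fy=4,interpolation=cv2.INTER_CUBIC)*1.6,0,255),cv2.resize(s['img'][130:210,205:305],None,fx=4,fy=4,interpolation=cv2.INTER_CUBIC)])
cv2.imwrite('pics/c5.png',o)
a=ld('scene0')['img'].astype(int); b=s['img'].astype(int); d=abs(a-b).max(2)
print('yellow diff',d[185:260,295:375].mean(), 'dish',d[250:280,238:275].mean(),'bottle',d[145:175,188:208].mean(),'jar',d[222:258,414:445].mean())
```

```text
tip edge [ 0.4481 -0.1831  0.1305] case x -59.1 y -0.1
tip low [ 0.4467 -0.1833  0.12  ] case x -60.4 y -0.3
bar [ 0.553  -0.1865  0.114 ] case x 45.9 y 0.1
keeper [ 0.5447 -0.186   0.126 ] case x 37.7 y 0.3
body back [ 0.4483 -0.183   0.11  ] case x -58.8 y 0.0
body front [ 0.5347 -0.1852  0.11  ] case x 27.6 y 0.8
panel back [ 0.5383 -0.1853  0.11  ] case x 31.2 y 0.8
panel front [ 0.5783 -0.1863  0.11  ] case x 71.2 y 1.1
panel front L [ 0.5754 -0.265   0.11  ] case x 70.9 y -77.7
tip [343.5934  31.6449]
bar56 [341.4432 448.18  ]
yellow diff 6.314166666666667 dish 5.786486486486487 bottle 5.078333333333333 jar 4.948028673835125[ WARN:0@5.877] global loadsave.cpp:1063 imwrite_ Unsupported depth image for selected encoder is fallbacked to CV_8U.
```

View pics/c5.png

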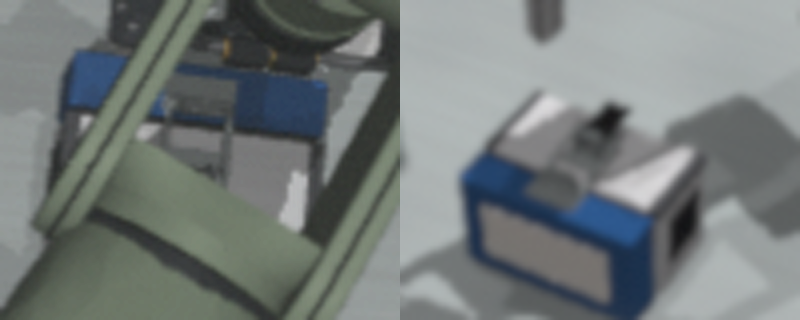

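View pics/scene5.png

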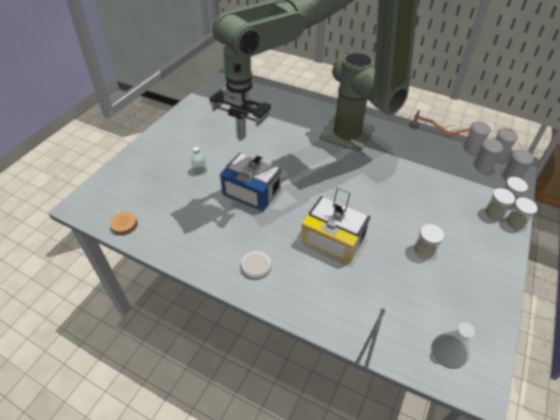

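Numbers match a closed latch:
- **Tip:** case x is about -60, the flat position.
- **Bar:** case x is 46; the latched geometry predicts 44.6.
- **Panel front:** case x is 71, down from about 75 when ajar; shut is 72.

The tool is clear at z 0.286.

Run:
```python
from h import *
order.sign_off(); s=get_state(); print(s['t'],s['position'],s['force'])
```

```text
the job is handed in; nothing more can be done
the job is handed in; nothing more can be done
```

The blue case is latched and the job is handed in at about t = 7 s; sign-off gives no verdict. I pushed the bail forward from behind with the closed fingers, and it fell over the keeper. I then pushed the paddle back along its arc until it went over center, and lifted clear.

Last checks before hand-in:
- **Handle:** it lies flat, with its tip at case x ≈ -60 mm. Position alone barely tells 1.8 rad from 1.92. The fingers met no resistance down to z = 135 mm, which also fits a flat paddle.
- **Bar:** it sits on the outer side of the keeper, at case x ≈ 46 mm; about 45 mm is expected when latched.
- **Front:** its outer edge moved from about 75 to 71 mm (72 is shut), so it is drawn in.
- **Surroundings:** the yellow latch and glassware look unchanged in the scene picture.
- **Robot:** the tool is clear, at about 286 mm height.

One reading differed from what I expected. Wrist force, read only at the end of each move call, never showed more than about 4.5 N, against the stated maximum of about 12 N. The peak probably fell between readings.

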